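# Tare the weighing tin with the draft shield shut

### The arm

A 6-joint arm with a two-finger parallel gripper is mounted at the origin on the work surface; the furniture and walls round the work are solid. World frame = base frame: x ahead of the robot, y to its left, z up, the work surface at z = 0. Lengths are in mm, angles in rad, forces in N, time in s.
With the tool pointing down it reaches from about 300 to 775 mm from the base axis. Payload 14.6 kg.
Tool frame: the origin (TCP) lies at the very end of the fingers, on their centre line; the grasp point (between the pads) lies 19 mm behind it; z points along the fingers, y is the line along which they close (so a half turn about z gives the same grasp; the last joint's range is limited). The gripper opens to 94 mm and grips with 3 to 60 N. Pads are 16 mm wide; open, the fingers measure 119 mm over their backs; the gripper's body (75 mm by 177 mm) begins 78 mm behind the grasp point.
Start: joints at [-1.196, 0.3, 1.521, -0, 1.321, -0.067], TCP at [235.154, -497.184, 205.446] pointing down, gripper open.
Joint ranges: [-3.03, 3.03], [-0.79, 2.21], [0.23, 2.52], [-1.04, 4.18], [0, 3.07], [-2.55, 2.55]. Speed limits (rad/s): [2.22, 2.22, 2.57, 3.14, 3.14, 3.14].

### API

Orientations are given as [roll, pitch, yaw] about the fixed x, y, z axes, in that order (R = Rz(yaw) Ry(pitch) Rx(roll)).
In Python, from cell import manip, eyes, ticket gives the robot as it stands. The module is installed in compiled form; this text tells all that it offers.
- The arm moves only by the tool arm_command, never from a script. Its argument "plan" is a list of rows, each a list of 5 numbers: the opening, from -1 (shut) to 1 (fully open), then the shift along the tool's x, y, z in m, then the turn about the tool's z in rad. In form: [[jaw, dx, dy, dz, roll], ...]. A call has 1 to 20 rows; each row shifts and turns the commanded pose from where the row before left it, along the tool's axes as they then stand; what a row does not reach is not made up. A row lasts 1/8 s, in which the tool goes at most 62.5 mm and 10.7 degrees, less where a joint would pass 70% of its speed; a pose out of reach is approached as far as the arm can. A call is refused whole if a number of a shift passes 0.0625 or a number of a turn 0.188, either way. A call with a gripper value outside its range is refused whole. The fingers move at their own pace and stop on an object; "newtons" is the grip in N (left out, the last holds). Time passes only in rows, so rows that do not move let the fingers close. It gives the time, the measured TCP pose, the force, the opening and the grip force at its end, in the units of the state.
- manip.read_state(): the state, without advancing time (a new reading comes with each control period).
- eyes.camera(name): name is "side" or "top"; returns a dict with "img" (420x560x3 uint8, blue, green, red), "z_map" (420x560 float32, mm along the optical axis (not along the pixel's ray), 0 where there is no reading), "fx", "fy", "cx", "cy" (pixels), "dist" ([k1, k2, p1, p2, k3] as OpenCV has them; the pictures are not rectified), "eye" and "orientation" of the camera in the world. Camera axes: x right, y down, z forward; pixel columns grow to the right and rows downward; lengths in mm; the calibration is good to about 2 mm. A picture is of the moment at which its call begins.
- ticket.sign_off(): hands the job in; it is judged then, once.
The state is a dict: "clock": time; "joints": joint angles; "qd": joint speeds; "effort": joint torques, N m; "eef_pos": TCP position; "eef_rot": TCP orientation; "wrist_force": force on the tool from outside, world axes, zero at the start; "moment": the same for the moment, N m; "finger_gap": finger opening in mm; "finger_force": force on a finger pad.
Only numpy, scipy, OpenCV 4.12 (cv2) and the standard library are available. Lean on these libraries where they do the work, as an engineer would, in place of code of your own. Each camera call takes 0.05 s, during which the arm holds its last target. There are 200 camera calls.

### The job

Tare the empty tin that stands on the balance, by fingertip alone (nothing needs gripping): push the glass roof of the draft shield fully shut by its black thumb catch, then reach into the right-hand well, press the oblong tare key to the bottom, hold it down for a second so that it registers, and let it come up. Do not press the round on/off key in the left-hand well or touch the tin, and lift or shift nothing else on the desk.

Things in the scene. Friction and masses are not known exactly. Their poses are not given: they have to be found in the camera images.
- balance: Lab balance fixed on the desk, 200 mm deep (its x), 180 wide (its y). Origin: centre of its underside; own x points from its front to its back, y to the left seen from its front, z up. Its deck, 48 mm above the desk, has two wells and a display in its front 86 mm; behind stands a glass draft shield (x from -12 to 98 mm, 148 wide, rails on top up to 104 mm above the desk) round the pan.
- roof (a joint): How far the glass roof of the draft shield is slid open, in m: 0 = shut (at its stop), 0.060 = farthest open. It slides along the balance's x, shuts toward the front, cannot be lifted off, has about 1.2 N of friction and stays where it is left.
- roof_catch (a point): Centre of the upright rear face of the black thumb catch on the sliding roof; moves with it. The face looks to the balance's back (+x), is 50 mm wide (y) and 17 tall: 8.5 mm above and below this point. At its foot is the roof's flat top, 101.5 mm above the desk, going on 72 mm behind the face with a 1.5 mm higher edge strip on its last 10 mm. The catch's front is a ramp. Axes as the balance's.
- tare_well (a point): Centre of the mouth of the right-hand well (seen from the balance's front), level with the deck. The well is 36 mm (balance x) by 46 mm (balance y), straight-walled, and holds the oblong tare key. Axes as the balance's.
- tare_top (a point): Centre of the top face of the tare key, an oblong key 22 mm (x) by 32 mm (y); at rest its top is 14 mm below the deck. Moves with the key.
- tare_key (a joint): How far the tare key is pressed down, in m: 0 = up, 0.006 = at the bottom. Spring-loaded: 1.4 N to start, 3.5 N at the bottom; comes up when let go.
- power_top (a point): Centre of the top face of the round on/off key (22 mm across) in the left-hand well of the same size; at rest 14 mm below the deck.
- power_key (a joint): How far the on/off key is pressed down, in m: 0 = up, 0.006 = at the bottom; same spring.
- tin: Empty open aluminium weighing tin, 60 mm across the rim, 22 mm tall, loose on the pan inside the draft shield. Origin: centre of its underside, 56 mm above the desk.
- vial_4: sample vial, 28 mm across, 72 mm tall, upright in front of the balance's right front corner; loose; origin at the centre of its underside
- spatula_2: thin steel lab spatula, 199 mm long, lying in front of the balance; loose; origin at the centre of its underside
- forceps: forceps, 132 mm long, lying along the balance's right side; loose; origin at the centre of its underside
- vial_1: sample vial, 27 mm across, 62 mm tall, upright at the balance's left side; loose; origin at the centre of its underside
- jar_1: sample jar with white lid, 62 mm across, 82 mm tall; loose; origin at the centre of its underside
- dropper_bottle: dropper bottle, 34 mm across, 102 mm tall; loose; origin at the centre of its underside
- petri_1: soil-filled petri dish, 60 mm across, 13 mm tall; loose; origin at the centre of its underside
Things that resemble listed ones, but are neither listed nor needed, are in the scene too. Of the things like the tin, leave any that is green or turquoise; of the rest the larger one is meant.

How it is judged (in metres and radians):
On the way, in this order (a step that is already met when the one before it is completed fails the run):
1. the draft shield's roof is pushed fully shut (within 4 mm of its stop) (value of joint roof below 0.004 m), for 0.2 s.
2. with the roof shut, the tare key is pressed to the bottom (at least 4.5 of its 6 mm) and held for half a second (value of joint roof below 0.004 m and value of joint tare_key above 0.0045 m), for 0.5 s.
At the end, for the whole second after the job is handed in: The roof is within 4 mm of fully shut, both keys are up again (within 1.5 mm), the tin stands upright at rest within 6 mm of where it was, and every bystander is within 20 mm of where it was (value of joint roof below 0.004 m and value of joint each of tare_key, power_key below 0.0015 m and distance of tin from where it was at the start of the episode below 0.006 m and angle between tin's own z axis and vertical below 0.1 rad and linear speed of tin below 0.01 m/s and distance of each of vial_4, spatula_2, forceps, vial_1, jar_1, dropper_bottle, petri_1 from where it was at the start of the episode below 0.02 m); the robot touches nothing.
It fails at once if the round on/off key is pressed (more than 2 mm) (value of joint power_key above 0.002 m).
It fails at once if the weighing tin is touched by the robot (contact force between any of the arm, the fingers and tin above 0.3 N).
It fails at once if the tin is shifted more than 6 mm or lifted (distance of tin from where it was at the start of the episode above 0.006 m).
It fails at once if something else on the desk is lifted or shifted more than 20 mm (distance of any of vial_4, spatula_2, forceps, vial_1, jar_1, dropper_bottle, petri_1 from where it was at the start of the episode above 0.02 m).
It also fails if it takes over 45 s, if anything falls off the work surface, if the arm or the gripper's body presses on something with over 40 N, if the wrist force passes 120 N, or if a joint passes its speed limit or range.

## Working session

There is one attempt and no reset: what is moved stays moved. The work goes in short steps, Python scripts to look and compute and a tool call to move; the robot and the scene stay as the last step left them, time stands still between calls to the robot, and variables do not carry over. Pictures are saved under pics/ and viewed, at most 10 in all, crops included, and the job is handed in when it is done.

Besides the shell and the picture viewer there is one more tool, called after "Call:" in YAML: its name, and indented under it one key for each argument. arm_command: Moves the arm, as the interface text tells. Its arguments: {"type":"object","properties":{"plan":{"type":"array"},"newtons":{"type":"number"}},"required":["plan"]}

```bash
mkdir -p pics
cat > h.py <<'E'
import numpy as np,cv2
from scipy.spatial.transform import Rotation as R
from cell import manip,eyes,ticket
def cam(n):
    c=eyes.camera(n); o=np.array(c["orientation"],float)
    c["R"]=o if o.shape==(3,3) else R.from_euler("xyz",o).as_matrix()
    c["K"]=np.array([[c["fx"],0,c["cx"]],[0,c["fy"],c["cy"]],[0,0,1]]); return c
def ray(c,p):
    u=cv2.undistortPoints(np.array(p,float).reshape(-1,1,2),c["K"],np.array(c["dist"],float)).reshape(-1,2)
    return np.c_[u,np.ones(len(u))]
def plane(c,p,z):
    d=ray(c,p)@c["R"].T; e=np.array(c["eye"],float); return e+d*((z-e[2])/d[:,2])[:,None]
def depth(c,p):
    d=ray(c,p); z=np.array([c["z_map"][int(round(v)),int(round(u))] for u,v in p])
    return np.array(c["eye"])+(d*z[:,None])@c["R"].T
E
python3 - <<'E'
from h import *
for n in("top","side"):
    c=cam(n); cv2.imwrite(f"pics/{n}0.png",c["img"]); print(n,c["eye"],c["orientation"],c["fx"])
s=manip.read_state(); print(s["clock"],s["eef_pos"],s["eef_rot"],s["wrist_force"],s["finger_gap"])
E
```

```text
top [ 293.47089691 -102.98605712 1035.80657709] [-2.93728325e+00  1.22585694e-04 -1.44703277e+00] 441.9321232513032
side [505.08240505 678.04018986 658.39048882] [-2.21505961 -0.00625608  3.07260682] 499.20125481244474
0.1 [ 235.07280685 -496.99303797  204.96617919] [-3.14061046e+00 -6.61569453e-05  4.41763807e-01] [-0.29417982  0.38148353  0.01742637] 94.04095720614097
```

View pics/top0.png

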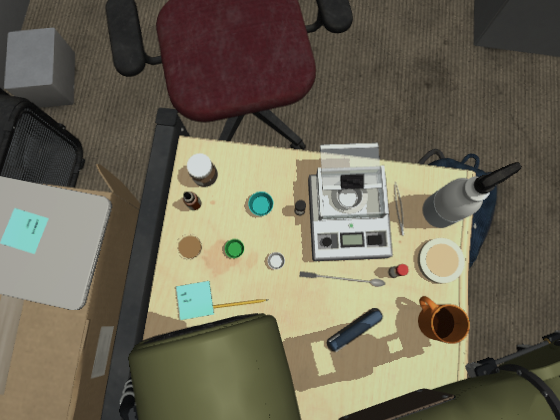

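View pics/side0.png

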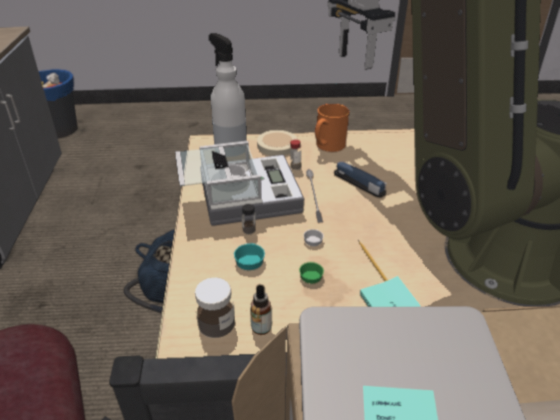

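The top view shows the balance near (350,218) with its front towards the robot. The roof is slid open to the back, with its glass at (350,157) and the black catch at (352,181). The tare well is at about (376,240) and the round key at about (325,241).

Tin-like things are at (348,198) in the balance, turquoise (261,204), green (234,248) and small silver (275,260). The one meant is the larger non-green one, on the pan. I'll confirm that in an enlarged crop.

Run:
```python
from h import *
c=cam("top");d=cam("side")
a=cv2.resize(c["img"][140:270,298:408],None,fx=4.5,fy=4.5,interpolation=cv2.INTER_CUBIC)
b=cv2.resize(d["img"][135:225,170:310],None,fx=4,fy=4,interpolation=cv2.INTER_CUBIC)
cv2.imwrite("pics/a.png",a);cv2.imwrite("pics/b.png",b)
```

```text
(no output)
```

View pics/a.png

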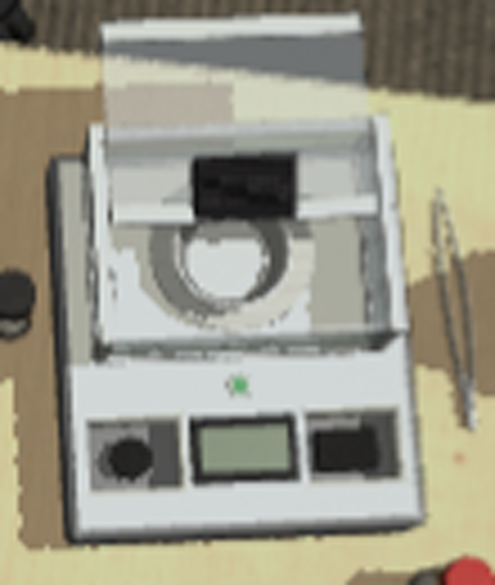

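View pics/b.png

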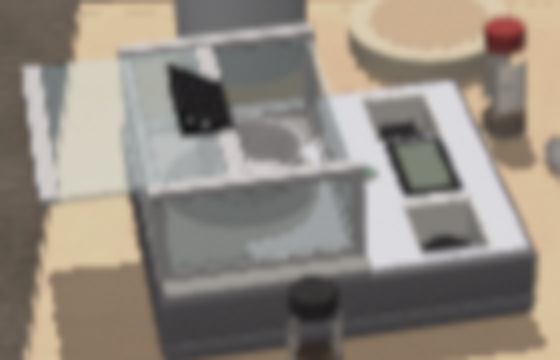

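The crops confirm the silver tin on the pan as the one meant. In the top crop the left well's corners are (88,424), (178,420), (180,487), (92,490) and the right well's are (306,412), (398,409), (402,477), (308,480). The catch's top rear edge runs from (193,155) to (297,152), and the deck's front edge from (75,530) to (422,518).

Run:
```python
from h import *
c=cam("top");d=cam("side")
q=lambda L,s,o:[((u+.5)/s-.5+o[0],(v+.5)/s-.5+o[1]) for u,v in L]
T=lambda L,z:plane(c,q(L,4.5,(298,140)),z); S=lambda L,z:plane(d,q(L,4,(170,135)),z)
np.set_printoptions(precision=1,suppress=True)
l=T([(88,424),(178,420),(180,487),(92,490)],48);r=T([(306,412),(398,409),(402,477),(308,480)],48)
print("wells",l.mean(0),r.mean(0)); v=l.mean(0)-r.mean(0); print("yaw",np.degrees(np.arctan2(-v[0],v[1])),np.linalg.norm(v))
print("right well",r)
print("tare key",T([(312,432),(376,428),(379,470),(315,472)],34).mean(0),"power",T([(129,458)],34))
print("deck front",T([(75,530),(422,518)],48))
print("catch top edge",T([(193,155),(297,152)],118.5))
print("roof rear edge",T([(101,24),(360,14)],103))
print("rail rear/front corners",T([(90,124),(388,117),(100,350),(407,332)],104))
print("side: catch top edge",S([(168,66),(228,100)],118.5),"right well",S([(365,103),(415,95),(440,133)],48),"left well",S([(408,204),(465,197),(487,245),(425,250)],48).mean(0))
print("tin top",T([(233,255)],78),"vial4",depth(c,[(402,269)]),"front-right top depth",depth(c,[(345,255)]))
```

```text
wells [ 438.4 -184.7   48. ] [ 457.3 -293.4   48. ]
yaw 9.85098657270777 110.30734425794923
right well [[ 470.7 -268.2   48. ]
 [ 478.  -314.3   48. ]
 [ 443.8 -319.    48. ]
 [ 436.6 -272.2   48. ]]
tare key [ 456.  -292.3   34. ] power [[ 438.7 -183.3   34. ]]
deck front [[ 397.5 -159.3   48. ]
 [ 424.6 -330.5   48. ]]
catch top edge [[ 575.7 -191.8  118.5]
 [ 583.4 -241.3  118.5]]
roof rear edge [[ 641.9 -141.6  103. ]
 [ 663.3 -268.8  103. ]]
rail rear/front corners [[ 589.6 -141.7  104. ]
 [ 611.4 -286.4  104. ]
 [ 478.4 -158.5  104. ]
 [ 505.3 -303.7  104. ]]
side: catch top edge [[ 581.3 -235.6  118.5]
 [ 549.2 -199.7  118.5]] right well [[ 476.  -306.3   48. ]
 [ 446.6 -313.4   48. ]
 [ 434.9 -271.7   48. ]] left well [ 437.8 -183.1   48. ]
tin top [[ 539.3 -220.4   78. ]] vial4 [[ 393.4 -351.1   69.5]] front-right top depth [[ 411.1 -226.8   49.4]]
```

Call:
arm_command:
  plan:
    - [-1, 0, 0, 0, 0.09]
    - [-1, 0, 0, 0, 0.09]
    - [-1, 0, 0, 0, 0.09]
    - [-1, 0.023, -0.037, 0, 0]
    - [-1, 0.023, -0.037, 0, 0]
    - [-1, 0.023, -0.037, 0, 0]
    - [-1, 0.023, -0.037, 0, 0]
    - [-1, 0.023, -0.037, 0, 0]
    - [-1, 0.023, -0.037, 0, 0]
    - [-1, 0.023, -0.037, 0, 0]
    - [-1, 0.03, 0.005, 0, 0]
    - [-1, 0.03, 0.005, 0, 0]
    - [-1, 0.03, 0.005, 0, 0]
    - [-1, 0.03, 0.005, 0, 0]
    - [-1, 0.03, 0.005, 0, 0]
    - [-1, 0.03, 0.005, 0, 0]
    - [-1, 0.03, 0.005, 0, 0]
    - [-1, 0.03, 0.005, 0, 0]
    - [-1, 0.005, 0, 0, 0]
    - [-1, 0, 0, 0, 0]
  newtons: 20

```text
clock: 2.8
eef_pos: [597.4, -211.9, 205.1]
eef_rot: [-3.141, 0.001, 0.172]
wrist_force: [-0.2, 0.8, 0.5]
finger_gap: 0.3
finger_force: 0.0
```

Call:
arm_command:
  plan:
    - [-1, 0.003, 0, 0.03, 0]
    - [-1, 0, 0, 0.03, 0]
    - [-1, 0, 0, 0.015, 0]
    - [-1, 0, 0, 0, 0]
    - [-1, 0, 0, 0, 0]

```text
clock: 3.42
eef_pos: [601.1, -211.8, 131.9]
eef_rot: [3.141, -0.002, 0.172]
wrist_force: [0.1, 0.2, 0.6]
finger_gap: 0.3
finger_force: 0.0
```

Run:
```python
from h import *
d=cam("side");print(manip.read_state()["eef_pos"])
cv2.imwrite("pics/c.png",cv2.resize(d["img"][90:210,160:310],None,fx=4,fy=4,interpolation=cv2.INTER_CUBIC))
```

```text
[ 601.11420447 -211.76321076  131.89437442]
```

View pics/c.png

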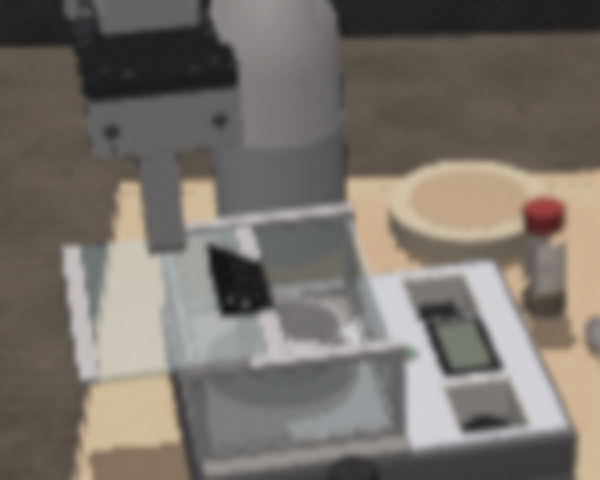

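The finger tip at (165,250) is behind the catch, whose rear edge is at about (215,280), and in line with it. Lowering now, then pushing forward.

Call:
arm_command:
  plan:
    - [-1, 0, 0, 0.01, 0]
    - [-1, 0, 0, 0.01, 0]
    - [-1, 0, 0, 0.005, 0]
    - [-1, 0, 0, 0, 0]
    - [-1, -0.005, 0, 0, 0]
    - [-1, -0.005, 0, 0, 0]
    - [-1, -0.005, 0, 0, 0]
    - [-1, -0.005, 0, 0, 0]
    - [-1, -0.005, 0, 0, 0]
    - [-1, 0, 0, 0, 0]

```text
clock: 4.72
eef_pos: [575.7, -215.9, 105.5]
eef_rot: [-3.142, 0.0, 0.172]
wrist_force: [0.5, -0.5, -1.0]
finger_gap: 0.3
finger_force: 0.0
```

Call:
arm_command:
  plan:
    - [-1, -0.005, 0, 0, 0]
    - [-1, -0.005, 0, 0, 0]
    - [-1, -0.005, 0, 0, 0]
    - [-1, -0.005, 0, 0, 0]
    - [-1, -0.005, 0, 0, 0]
    - [-1, -0.002, 0, 0, 0]
    - [-1, 0, 0, 0, 0]

```text
clock: 5.6
eef_pos: [549.3, -220.5, 105.4]
eef_rot: [3.142, 0.0, 0.172]
wrist_force: [0.3, 0.8, 0.3]
finger_gap: 0.6
finger_force: 0.0
```

Run:
```python
from h import *
d=cam("side");s=manip.read_state();print(s["eef_pos"],s["wrist_force"])
cv2.imwrite("pics/d.png",cv2.resize(d["img"][90:210,160:310],None,fx=4,fy=4,interpolation=cv2.INTER_CUBIC))
```

```text
[ 549.36057116 -220.50339192  105.40468484] [ 0.24210128  0.32144197 -0.38950221]
```

View pics/d.png

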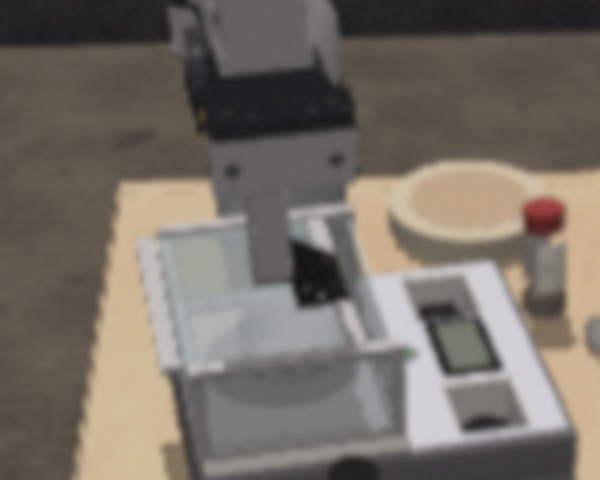

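The roof has moved with the catch. The roof's rear edge at (150,300) is still somewhat behind the shield's rear wall, so I'll keep pushing until the force shows the stop.

Call:
arm_command:
  plan:
    - [-1, -0.003, 0, 0, 0]
    - [-1, -0.003, 0, 0, 0]
    - [-1, -0.003, 0, 0, 0]
    - [-1, -0.002, 0, 0, 0]
    - [-1, 0, 0, 0, 0]

```text
clock: 6.28
eef_pos: [538.4, -222.3, 105.5]
eef_rot: [-3.141, 0.0, 0.172]
wrist_force: [-0.3, 0.4, 0.9]
finger_gap: 0.3
finger_force: 0.0
```

Call:
arm_command:
  plan:
    - [-1, -0.002, 0, 0, 0]
    - [-1, -0.002, 0, 0, 0]
    - [-1, -0.002, 0, 0, 0]
    - [-1, 0, 0, 0, 0]

```text
clock: 6.78
eef_pos: [533.4, -223.1, 105.6]
eef_rot: [3.141, -0.002, 0.172]
wrist_force: [7.7, 1.6, -3.0]
finger_gap: 0.4
finger_force: 3.6
```

Call:
arm_command:
  plan:
    - [-1, -0.001, 0, 0, 0]
    - [-1, 0, 0, 0, 0]
    - [-1, 0, 0, 0, 0]
    - [-1, 0.005, 0, 0, 0]
    - [-1, 0.004, 0, 0, 0]
    - [-1, 0, 0, -0.02, 0]
    - [-1, 0, 0, -0.025, 0]
    - [-1, 0, 0, -0.025, 0]
    - [-1, -0.02, 0.01, -0.01, 0]
    - [-1, -0.03, 0.02, 0, 0]
    - [-1, -0.03, 0.02, 0, 0]
    - [-1, -0.015, 0.005, 0, 0]
    - [-1, 0, 0, 0, 0]
    - [-1, 0, 0, 0, 0]

```text
clock: 8.52
eef_pos: [456.8, -291.8, 185.4]
eef_rot: [-3.141, -0.0, 0.172]
wrist_force: [-0.4, 0.5, 0.0]
finger_gap: 0.5
finger_force: 0.0
```

Run:
```python
from h import *
c=cam("top");d=cam("side");s=manip.read_state();print(s["eef_pos"],s["wrist_force"])
a=cv2.resize(d["img"][100:210,190:310],None,fx=4,fy=4,interpolation=cv2.INTER_CUBIC)
b=cv2.resize(c["img"][150:260,300:400],None,fx=3,fy=4)
cv2.imwrite("pics/e.png",np.hstack([a,b]))
```

```text
[ 456.95595828 -291.73554512  185.34550791] [-0.63463914  0.38561004 -0.7081897 ]
```

View pics/e.png

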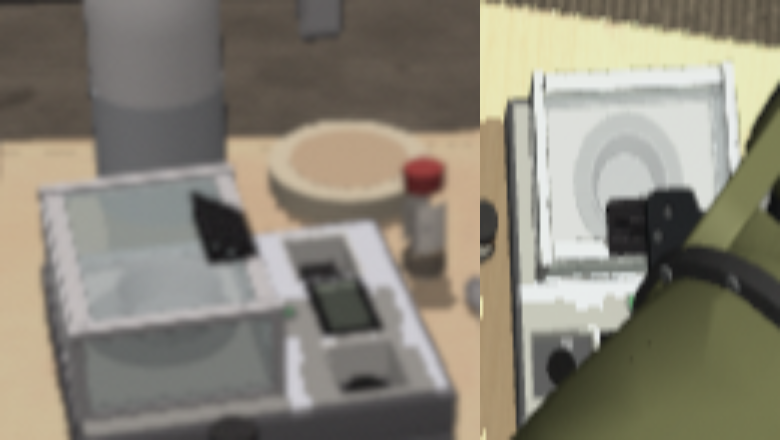

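The roof now lies flush over the shield, and the tin is undisturbed. The finger is above the tare well, so I'll descend to just over the deck and look.

Call:
arm_command:
  plan:
    - [-1, 0, 0, 0.03, 0]
    - [-1, 0, 0, 0.03, 0]
    - [-1, 0, 0, 0.03, 0]
    - [-1, 0, 0, 0.03, 0]
    - [-1, 0, 0, 0.01, 0]
    - [-1, 0, 0, 0, 0]
    - [-1, 0, 0, 0, 0]

```text
clock: 9.5
eef_pos: [457.0, -292.6, 56.6]
eef_rot: [3.14, -0.001, 0.172]
wrist_force: [-0.1, 0.4, -0.3]
finger_gap: 0.2
finger_force: 0.0
```

Run:
```python
from h import *
d=cam("side");s=manip.read_state();print(s["eef_pos"],s["wrist_force"])
cv2.imwrite("pics/f.png",cv2.resize(d["img"][110:210,190:310],None,fx=5,fy=5,interpolation=cv2.INTER_CUBIC))
```

```text
[ 456.94808415 -292.64903441   56.59854093] [-0.73357078 -0.16020847 -0.24363996]
```

View pics/f.png

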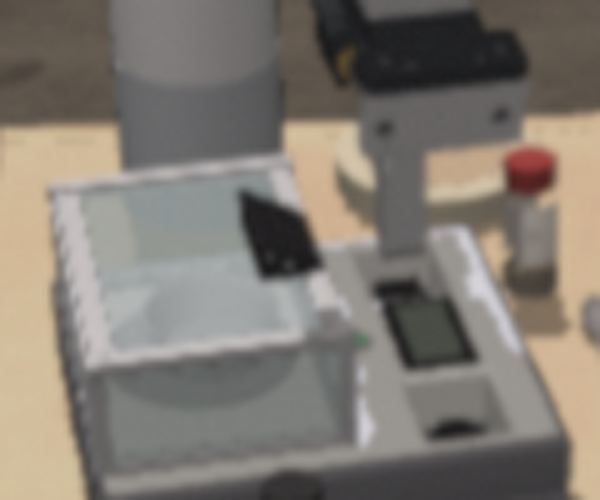

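The finger tip (400,250) is centred over the tare well, which spans about 360 to 435 in x. Descending to the key.

Call:
arm_command:
  plan:
    - [-1, 0, 0, 0.01, 0]
    - [-1, 0, 0, 0.008, 0]
    - [-1, 0, 0, 0.005, 0]
    - [-1, 0, 0, 0.002, 0]
    - [-1, 0, 0, 0.002, 0]
    - [-1, 0, 0, 0, 0]

```text
clock: 10.3
eef_pos: [456.3, -292.3, 28.5]
eef_rot: [-3.141, 0.0, 0.172]
wrist_force: [-1.9, 1.8, 3.9]
finger_gap: 0.4
finger_force: 1.6
```

Call:
arm_command:
  plan:
    - [-1, 0, 0, 0.0015, 0]
    - [-1, 0, 0, 0, 0]
    - [-1, 0, 0, 0, 0]
    - [-1, 0, 0, 0, 0]
    - [-1, 0, 0, 0, 0]
    - [-1, 0, 0, 0, 0]
    - [-1, 0, 0, 0, 0]
    - [-1, 0, 0, 0, 0]
    - [-1, 0, 0, 0, 0]
    - [-1, 0, 0, 0, 0]

```text
clock: 11.55
eef_pos: [456.5, -292.4, 28.0]
eef_rot: [3.141, -0.0, 0.172]
wrist_force: [-6.2, 5.4, 15.6]
finger_gap: 0.5
finger_force: 7.8
```

The key is firmly at the bottom and has been held for over 1 s. Withdrawing.

Call:
arm_command:
  plan:
    - [-1, 0, 0, -0.005, 0]
    - [-1, 0, 0, -0.01, 0]
    - [-1, 0, 0, -0.02, 0]
    - [-1, 0, 0, -0.03, 0]
    - [-1, 0, 0, -0.04, 0]
    - [-1, 0, 0, -0.04, 0]
    - [-1, -0.04, 0, -0.03, 0]
    - [-1, -0.04, 0, 0, 0]
    - [-1, -0.03, 0, 0, 0]
    - [-1, 0, 0, 0, 0]
    - [-1, 0, 0, 0, 0]

```text
clock: 12.92
eef_pos: [348.6, -311.2, 202.3]
eef_rot: [3.141, -0.001, 0.172]
wrist_force: [-0.3, 1.0, 0.3]
finger_gap: 0.4
finger_force: 0.0
```

Run:
```python
from h import *
d=cam("side");s=manip.read_state();print(s["eef_pos"],s["wrist_force"])
cv2.imwrite("pics/g.png",cv2.resize(d["img"][110:210,190:310],None,fx=5,fy=5,interpolation=cv2.INTER_CUBIC))
```

```text
[ 348.69972727 -311.09860942  202.1041703 ] [0.61148742 0.40721509 0.21678364]
```

View pics/g.png

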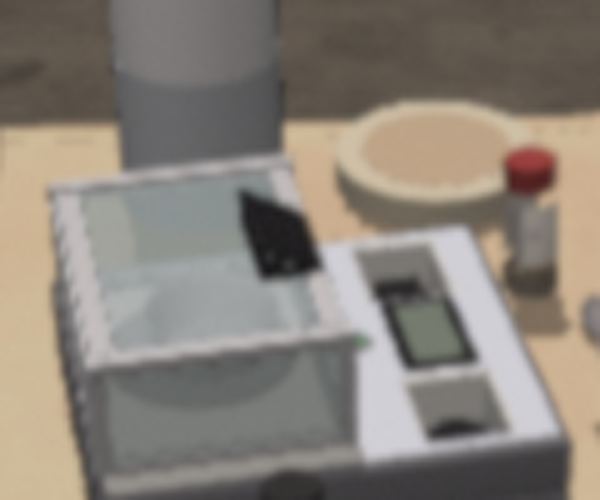

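The roof is shut, with the catch at (280,240). The tare key shows at (400,290) as it did before the press, and the arm is clear. Signing off.

```bash
python3 -c "
from h import *
print(ticket.sign_off())"
```

```text
the job is handed in; nothing more can be done
None
```

I pushed the roof shut to its stop, held the tare key at the bottom for over 1 s and let it come up, then handed the job in with the arm clear at about 13 s; the sign-off gave no verdict.

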